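Set a polishing spindle up on V-blocks for a run-out check

ROBOT

A 6-joint arm with a two-finger parallel gripper is mounted at the origin on the work surface. World frame = base frame: x ahead of the robot, y to its left, z up, the work surface at z = 0. Lengths are in m, angles in degrees, forces in N, time in s.
With the tool pointing down it reaches from about 0.4 to 0.825 m from the base axis. Payload 7 kg.
Tool frame: the origin (TCP) lies at the very end of the fingers, on their centre line; the grasp point (between the pads) lies 19 mm behind it (r.grip_depth is the distance from the TCP to the grasp point, in m); z points along the fingers, y is the line along which they close (so a half turn about z gives the same grasp; the last joint's range is limited). The gripper opens to 88 mm and grips with 3 to 60 N. Pads are 19 mm wide; open, the fingers measure 130 mm over their backs; the gripper's body (78 mm by 193 mm) begins 47 mm behind the grasp point.
Start: joints at [-58.493, 20.546, 0.682, 0, -70.136, -16.507], TCP at [0.175, -0.652, 0.227] pointing down, gripper open.
Joint ranges: [-176.03, 176.03], [-82.01, 121.73], [-58.28, 71.71], [-173.87, 95.51], [-174.79, -0.11], [-173.66, 173.66]. Speed limits (degrees/s): [136.94, 136.94, 172.46, 180, 180, 180].

INTERFACE

Orientations are given as [roll, pitch, yaw] about the fixed x, y, z axes, in that order (R = Rz(yaw) Ry(pitch) Rx(roll)).
In Python, from plant import r gives the robot as it stands.
- The arm moves only by the tool play_rows, never from a script. Its argument "rows" is a list that holds one entry, the list of rows, each a list of 5 numbers: the closure, from 0 (fully open) to 1 (shut), then the shift along the tool's x, y, z each as a share of 0.5 m, from -1 to 1, then the turn about the tool's z as a share of 1.5 rad, from -1 to 1. A call has exactly 8 rows; each row is the pose to reach, as a shift and turn from the pose commanded when the call began, along the tool's axes at that moment; what a row does not reach only later rows make up. A row lasts 1/12 s, in which the tool goes at most 41.7 mm and 7.16 degrees, less where a joint would pass 70% of its speed; a pose out of reach is approached as far as the arm can. A call with a number of a shift or a turn outside -1 to 1 is refused whole. A call with a gripper value outside its range is refused whole. The fingers move at their own pace and stop on an object; "squeeze" is the grip in N (left out, the last holds). Time passes only in rows, so rows that repeat a pose let the fingers close, or fill a call up. It gives the time, the measured TCP pose, the force, the opening and the grip force at its end, in the units of the state.
- r.get_state(): the state, without advancing time (a new reading comes with each control period).
- r.capture(name): name is "side" or "top"; returns the picture (384x512x3 uint8, red, green, blue); there is no depth.
- r.camera_info(name): a dict with "fovy" (degrees; the focal length in pixels is half the picture's height over the tangent of half this angle, whatever the lens; pixels are square), "cx", "cy" (the principal point, pixels), "pose" (4x4, takes a point from camera to world coordinates). Camera axes: x right, y down, z forward; pixel columns grow to the right and rows downward; lengths in m; the calibration is good to about 2 mm. A picture is of the moment at which its call begins. camera_info takes no time and is no camera call.
- r.close_job(): hands the job in; it is judged then, once.
The state is a dict: "time_s": time; "joints": joint angles; "qd": joint speeds; "joint_torque": joint torques, N m; "tcp_pos": TCP position; "eef_rot": TCP orientation; "contact_force": force on the tool from outside, world axes, zero at the start; "moment": the same for the moment, N m; "gripper_width": finger opening in m; "gripper_force": force on a finger pad.
Only numpy, scipy, OpenCV 4.12 (cv2) and the standard library are available. Lean on these libraries where they do the work, as an engineer would, in place of code of your own. Each camera call takes 0.05 s, during which the arm holds its last target. There are 200 camera calls.

TASK

Set the polishing spindle up on the granite plate for a run-out check. Stand the two matching small V-blocks on the front half of the plate (the half nearest the robot), in line along its long side and spaced so that each comes under the middle of one bearing journal, then lay the spindle in both V's, parallel with the plate's long edges. Last, stand the dial gauge on the plate behind the spindle, square to it, with its plunger resting on top of the thick middle land; leave the tall V-block, the compound bar and the pliers where they are.

Things in the scene. Friction and masses are not known exactly. Their poses are not given: they have to be found in the camera images.
- plate: Dark grey granite surface plate, fixed, 200 (its x) x 250 (its y, the long side), top face 50 mm above its origin, which is the centre of its underside on the bench. Its +x points away from the robot (to within its yaw), so its front half is at negative x.
- vblock_a: One of the two matching small steel V-blocks, loose, 320 g: 45 (x, across the V) x 35 (y, along the V) x 40 mm high; 90 degree V on top, 32 mm wide, 16 mm deep, along y. Origin: centre of its underside. A journal lying in the V has its axis 39.6 mm above the underside. Interchangeable with vblock_b.
- vblock_b: The other matching small steel V-block, the same in every way as vblock_a.
- spindle: Steel spindle, 650 g, 190 mm long, lying level in the cradle, axis 45.6 mm above the bench. Origin: mid-length, on its axis, which is its y (ignore its roll). Thick middle land 36 mm in diameter, y -22 to +22: grip it there. On each side a bearing journal 22 mm in diameter from 22 to 74 mm (its middle about 49 mm) from the origin, then a 16 mm threaded end. Both ends alike.
- gauge: Dial gauge on a stand, 550 g. Origin: post axis, at the underside. Base x -21 to 35, y -23 to 23, 40 mm high. Round post 12 mm in diameter, 185 mm high: lift by it, bare above 120 mm; balanced. Dial 42 mm wide (top at 127) on an arm to -x; plunger under it at x = -75, y = 0, free tip 8 mm wide, 52.6 mm up. The land in the V-blocks tops out 57.6 mm above the plate: plunger is pushed up 5 mm.
- plunger (a joint): Travel of the gauge's spring plunger in m: 0 hanging free, growing as it is pushed up, 0.010 at its stop; 0.4 N to start it, 60 N/m.
- cradle: Wooden cradle with two notched uprights in which the spindle waits, fixed to the bench: base 56 x 150 x 12 mm high, uprights 50 (x) x 14 (y) x 46 mm high, centred at y = -56 and +56 mm; V along y. Origin: centre of its underside.
- vblock_tall: Bystander: the odd, bigger steel V-block, loose, 60 (x) x 50 (y) x 62 mm high. Not for this job. Origin: centre of its underside.
- compound_bar: Bystander: brown bar of polishing compound with a paper band, loose, 45 (x) x 110 (y) x 40 mm high. Origin: centre of its underside.
- pliers: Bystander: pliers with red handles lying flat between robot and plate, loose, 180 mm long (along its x), 50 mm wide, 16 mm high. Origin: at the pivot, on the bench.
There are look-alikes about, which are no part of the job. What is shaped like the gauge but orange or turquoise is not meant.

How it is judged:
By the outcome, as a careful person would: the job done as asked, in the order asked, and still so for the second after the job is handed in, with the robot touching nothing.
It also fails if it takes over 131 s, if anything falls off the work surface, if the arm or the gripper's body presses on something with over 40 N, if the wrist force passes 120 N, or if a joint passes its speed limit or range.

## Working session

There is one attempt and no reset: what is moved stays moved. The work goes in short steps, Python scripts to look and compute and a tool call to move; the robot and the scene stay as the last step left them, time stands still between calls to the robot, and variables do not carry over. Pictures are saved under pics/ and viewed, at most 14 in all, crops included, and the job is handed in when it is done.

Besides the shell and the picture viewer there is one more tool, called as name(argument=value, ...), one argument or row to a line, values as JSON. play_rows: Moves the arm, as the interface text tells. Its arguments: {"type":"object","properties":{"rows":{"type":"array","items":{"type":"array","items":{"type":"array","items":{"type":"number"}}}},"squeeze":{"type":"number"}},"required":["rows"]}

```bash
ls; mkdir -p pics
python3 - <<'E'
from plant import r
import cv2, numpy as np
print(r.get_state())
for n in("side","top"):
    im=r.capture(n); cv2.imwrite(f"pics/{n}0.png",cv2.resize(im[:,:,::-1],(800,600),interpolation=cv2.INTER_CUBIC)); cv2.imwrite(f"{n}0_raw.png",im[:,:,::-1])
    print(n,r.camera_info(n))
E
```

```text
pics
{'time_s': 0.0, 'joints': array([-5.84936645e+01,  2.05910866e+01,  6.32251614e-01, -2.01533715e-02,
       -7.01347702e+01, -1.65051834e+01]), 'qd': array([ 0.0586118 ,  0.06919521,  0.00963442, -0.11470284, -0.01849447,
        0.01268346]), 'joint_torque': array([ 1.08209399e-03, -5.82713950e+01,  2.93052542e+01,  6.99670315e+00,
        6.77254808e-03, -2.28512208e-04]), 'tcp_pos': array([ 0.17453951, -0.65152871,  0.22561495]), 'eef_rot': array([ 1.79904869e+02, -8.43135568e-03, -1.65005705e+02]), 'contact_force': array([1.06500644, 0.07733687, 0.72373537]), 'moment': array([-0.0438014 ,  0.00218141, -0.04407234]), 'gripper_force': 0.0, 'gripper_width': 0.08747193410362793}
side {'fovy': 43.984766792477856, 'cx': 261.6494640789991, 'cy': 194.12991990221263, 'pose': array([[-0.98447349, -0.13468349,  0.11257135,  0.31979885],
       [-0.17550849,  0.74447174, -0.6441728 ,  0.76350845],
       [ 0.00295325, -0.65392827, -0.75655079,  1.01205723],
       [ 0.        ,  0.        ,  0.        ,  1.        ]])}
top {'fovy': 56.614259323728916, 'cx': 256.53784370120513, 'cy': 187.1259283538409, 'pose': array([[ 0.01483583, -0.9948515 ,  0.10025163,  0.35359671],
       [-0.99951945, -0.01202643,  0.02856994, -0.05463602],
       [-0.02721718, -0.10062731, -0.99455184,  1.05473894],
       [ 0.        ,  0.        ,  0.        ,  1.        ]])}
```

View pics/top0.png

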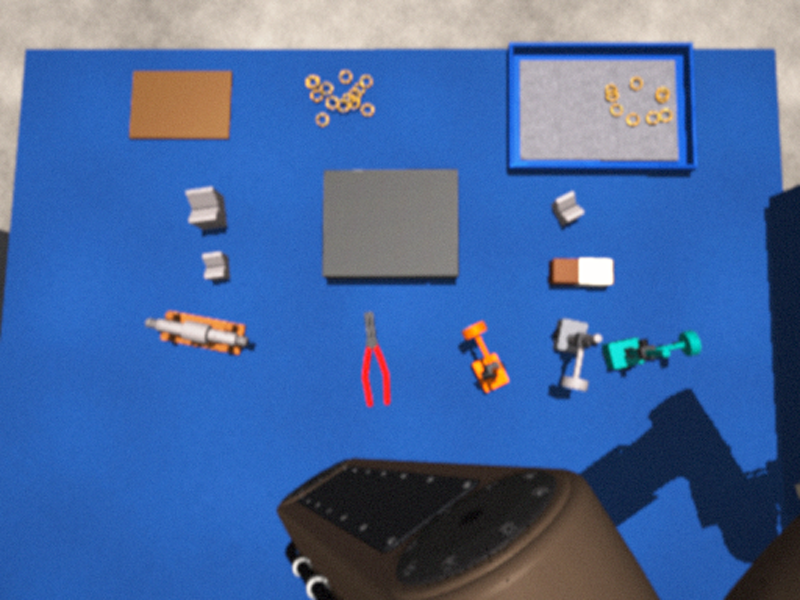

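View pics/side0.png

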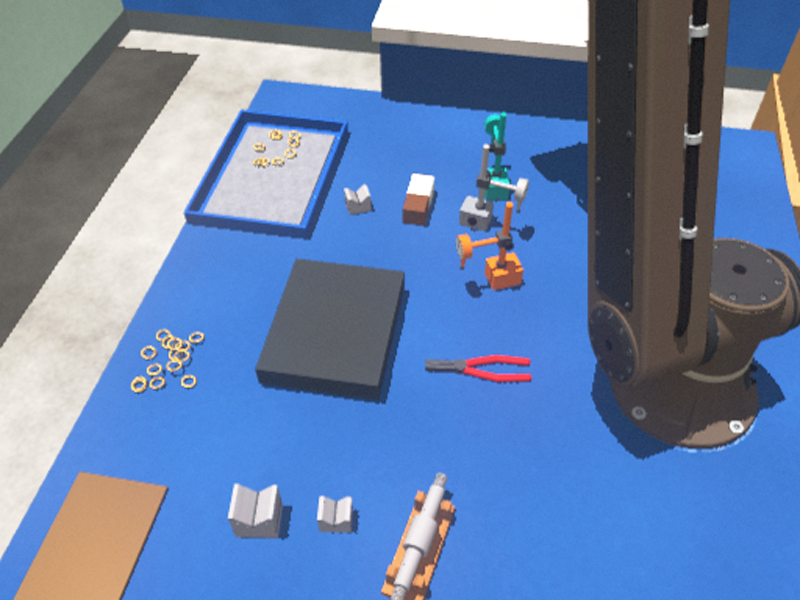

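```bash
cat > mos.py <<'E'
import cv2, numpy as np
def mosaic(crops,out,s=6,cw=66,ch=50):
    """crops: (img, cx, cy) raw px; 2 columns; ticks every 10 px labelled"""
    T=[]
    for im,cx,cy in crops:
        x0,y0=int(cx-cw//2),int(cy-ch//2)
        p=cv2.resize(im[y0:y0+ch,x0:x0+cw],None,fx=s,fy=s,interpolation=cv2.INTER_CUBIC)
        for x in range(-(-x0//10)*10,x0+cw,10):
            u=int((x-x0+.5)*s); cv2.line(p,(u,0),(u,8),(0,255,255),1); cv2.putText(p,str(x),(u+1,18),0,.35,(0,255,255),1)
        for y in range(-(-y0//10)*10,y0+ch,10):
            v=int((y-y0+.5)*s); cv2.line(p,(0,v),(8,v),(0,255,255),1); cv2.putText(p,str(y),(10,v+4),0,.35,(0,255,255),1)
        T.append(cv2.copyMakeBorder(p,0,2,0,2,cv2.BORDER_CONSTANT))
    cv2.imwrite(out,np.vstack([np.hstack(T[i:i+2]) for i in range(0,len(T),2)]))
E
python3 - <<'E'
import cv2; from mos import mosaic
t=cv2.imread("top0_raw.png"); s=cv2.imread("side0_raw.png"); k=.64
mosaic([(t,135*k+10,160),(t,376,224),(s,305,130),(s,270,335)],"pics/m1.png",s=5,cw=78,ch=58)
E
```

```text
(no output)
```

View pics/m1.png

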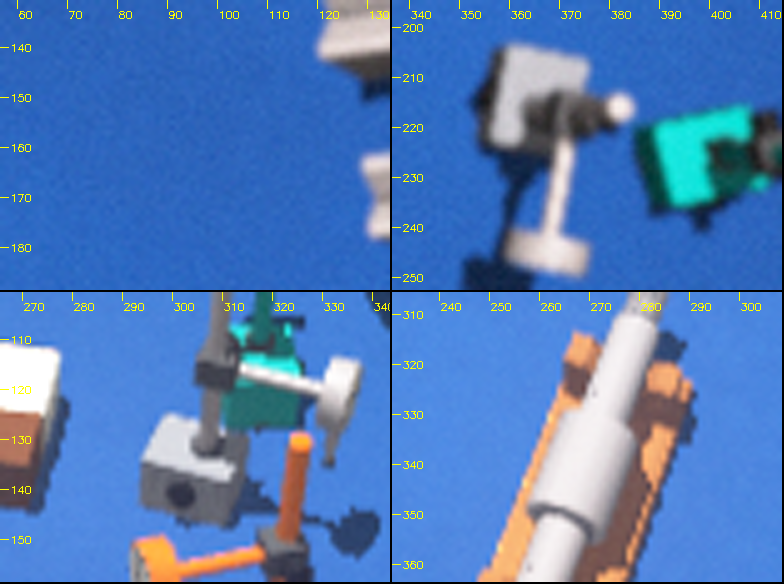

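```bash
cat > fit.py <<'E'
import cv2, numpy as np
from scipy.optimize import minimize
from plant import r
INFO={n:r.camera_info(n) for n in("side","top")}
def proj(n,P):
    c=INFO[n]; f=192/np.tan(np.radians(c["fovy"]/2)); T=np.linalg.inv(c["pose"])
    q=P@T[:3,:3].T+T[:3,3]; return np.c_[f*q[:,0]/q[:,2]+c["cx"],f*q[:,1]/q[:,2]+c["cy"]]
def ray(n,u,v,z):
    c=INFO[n]; f=192/np.tan(np.radians(c["fovy"]/2)); M=c["pose"]
    d=M[:3,:3]@[(u-c["cx"])/f,(v-c["cy"])/f,1]; return M[:3,3]+d*(z-M[2,3])/d[2]
def box(x0,x1,y0,y1,z0,z1): return np.array([[x,y,z] for x in(x0,x1) for y in(y0,y1) for z in(z0,z1)])/1e3
def cyl(rad,y0,y1,ax=1,c=(0,0,0)):
    a=np.linspace(0,2*np.pi,24,endpoint=False); o=[]
    for y in(y0,y1):
        p=np.zeros((24,3)); i,j=[k for k in range(3) if k!=ax]
        p[:,ax]=y; p[:,i]=rad*np.cos(a); p[:,j]=rad*np.sin(a); o.append(p+c)
    return np.vstack(o)/1e3
def prism(pts,y0,y1): return np.array([[x,y,z] for x,z in pts for y in(y0,y1)])/1e3
VB=[prism([(-22.5,0),(22.5,0),(22.5,24),(-22.5,24)],-17.5,17.5),
    prism([(-22.5,20),(0,20),(0,24),(-16,40),(-22.5,40)],-17.5,17.5),prism([(22.5,20),(0,20),(0,24),(16,40),(22.5,40)],-17.5,17.5)]
SP=[cyl(18,-22,22),cyl(11,-74,74),cyl(8,-95,95)]
GA=[box(-21,35,-23,23,0,40),cyl(6,0,185,2),cyl(4,-75,0,0,(0,0,106)),box(-84,-66,-15,15,85,127),box(-84,-66,-21,21,95,117)]
PL=[box(-100,100,-125,125,0,50)]
def sat(im): 
    im=im.astype(float); return 1-(im.max(2)-im.min(2))/np.maximum(im.max(2),1)
def bm(im):  # not-blue, for the steel
    return np.clip((sat(im)-.35)/.45,0,1)
S=8
def render(n,parts,p,win):
    x,y,z,yaw=p; c,s=np.cos(yaw),np.sin(yaw); R=np.array([[c,-s,0],[s,c,0],[0,0,1]])
    u0,v0,w,h=win; m=np.zeros((h*S,w*S),np.uint8)
    for P in parts:
        q=(proj(n,P@R.T+[x,y,z])-[u0,v0]+.5)*S-.5
        cv2.fillConvexPoly(m,cv2.convexHull(np.round(q*16).astype(np.int32)),1,cv2.LINE_8,4)
    return cv2.resize(m.astype(np.float32),(w,h),interpolation=cv2.INTER_AREA)
def fit(ims,parts,p0,views=("top","side"),free=(0,1,2,3),pad=6,mask=bm):
    p0=np.array(p0,float); wins={};M={}
    for n in views:
        R=np.vstack(parts); c,s=np.cos(p0[3]),np.sin(p0[3])
        q=proj(n,R@np.array([[c,s,0],[-s,c,0],[0,0,1]])+p0[:3])
        a=np.maximum(np.floor(q.min(0)-pad).astype(int),0); b=np.minimum(np.ceil(q.max(0)+pad).astype(int),[512,384])
        wins[n]=(a[0],a[1],b[0]-a[0],b[1]-a[1]); M[n]=mask(ims[n])[a[1]:b[1],a[0]:b[0]]
    sc=np.array([.004,.004,.004,.08])[list(free)]
    def cost(d):
        p=p0.copy(); p[list(free)]+=d*sc
        return sum(((cv2.GaussianBlur(render(n,parts,p,wins[n]),(0,0),.6)-M[n])**2).sum() for n in views)
    d=np.zeros(len(free)); k=len(free)
    for _ in range(3):
        res=minimize(cost,d,method="Nelder-Mead",options=dict(initial_simplex=np.vstack([d,d+np.eye(k)]),xatol=.002,fatol=.01,maxiter=400)); d=res.x
    p=p0.copy(); p[list(free)]+=d*sc; return p,res.fun
E
cat > m1.py <<'E'
from fit import *
ims={n:cv2.imread(f"{n}0_raw.png") for n in("top","side")}
k=.64
def show(name,parts,u,v,z,yaw):
    g=ray("top",u,v,z); best=None
    for dy in (-.5,0,.5):
        a=fit(ims,parts,[g[0],g[1],0 if parts is not SP else .0456,yaw+dy])
        if best is None or a[1]<best[1]: best=a
    print(name,best[0][:3].round(4),np.degrees(best[0][3]).round(2),best[1].round(1))
    for n in("top","side"):
        b=fit(ims,parts,[*best[0][:2],0 if parts is not SP else .0456,best[0][3]],(n,),(0,1,3)); print("  ",n,b[0][:2].round(4),np.degrees(b[0][3]).round(2),b[1].round(1))
show("va",VB,215*k,267*k,.02,0); show("vb",VB,569*k,208*k,.02,.4)
show("sp",SP,197*k,332*k,.045,-.2); show("ga",GA,367,218,.02,0)
E
python3 m1.py
```

```text
va [0.5018 0.3265 0.0029] 7.75 21.7
   top [0.5048 0.328 ] 8.59 5.2
   side [0.5017 0.3254] 8.68 5.4
vb [ 0.6191 -0.3346  0.0018] 27.43 20.6
   top [ 0.6217 -0.3352] 26.09 9.1
   side [ 0.6183 -0.3359] 27.46 4.8
sp [0.3773 0.3468 0.0431] -9.68 443.6
   top [0.3793 0.3477] -10.32 114.3
   side [0.376  0.3467] -9.71 379.7
ga [ 0.373  -0.3352  0.0009] -12.92 222.4
   top [ 0.374  -0.3355] -12.81 31.2
   side [ 0.3725 -0.3363] -12.23 224.6
```

```bash
cat > m2.py <<'E'
from fit import *
ims={n:cv2.imread(f"{n}0_raw.png") for n in("top","side")}
ms=lambda im: np.clip((sat(im)-.62)/.25,0,1)
rb=lambda im: np.clip((im[:,:,2]/np.maximum(im[:,:,0].astype(float),1)-.4)/.4,0,1)
for name,parts,p0,mk in(("sp",SP,[.378,.347,.0456,-.17],ms),("pl",PL,[*ray("top",391*.64,222*.64,.05)[:2],0,0],rb)):
    for v,fr in((("top","side"),(0,1,2,3)),(("top",),(0,1,3)),(("side",),(0,1,3))):
        b=fit(ims,parts,p0,v,fr,mask=mk); print(name,v,b[0][:3].round(4),np.degrees(b[0][3]).round(2),b[1].round(1))
        p=b[0]
def wire(im,n,parts,p,col):
    x,y,z,yaw=p; c,s=np.cos(yaw),np.sin(yaw)
    for P in parts:
        q=proj(n,P@np.array([[c,s,0],[-s,c,0],[0,0,1]])+[x,y,z])
        cv2.polylines(im,[np.round(cv2.convexHull(q.astype(np.float32))*4*16+24*1).astype(np.int32)],1,col,1,0,4)
E
python3 m2.py
python3 - <<'E'
import cv2,sys; sys.argv=['']
from mos import mosaic
t=cv2.imread("top0_raw.png"); s=cv2.imread("side0_raw.png")
mosaic([(t,128,212),(s,208,210),(t,250,143),(s,262,345)],"pics/m2.png",s=4,cw=98,ch=74)
E
```

```text
sp ('top', 'side') [0.3772 0.3457 0.0401] -9.9 180.7
sp ('top',) [0.3792 0.3475 0.0456] -10.29 44.0
sp ('side',) [0.3761 0.347  0.0456] -9.73 102.8
pl ('top', 'side') [ 0.5854 -0.0045 -0.0007] 1.07 438.0
pl ('top',) [ 0.587  -0.0035  0.    ] 0.79 53.6
pl ('side',) [ 0.5841 -0.0097  0.    ] 1.22 311.8
```

View pics/m2.png

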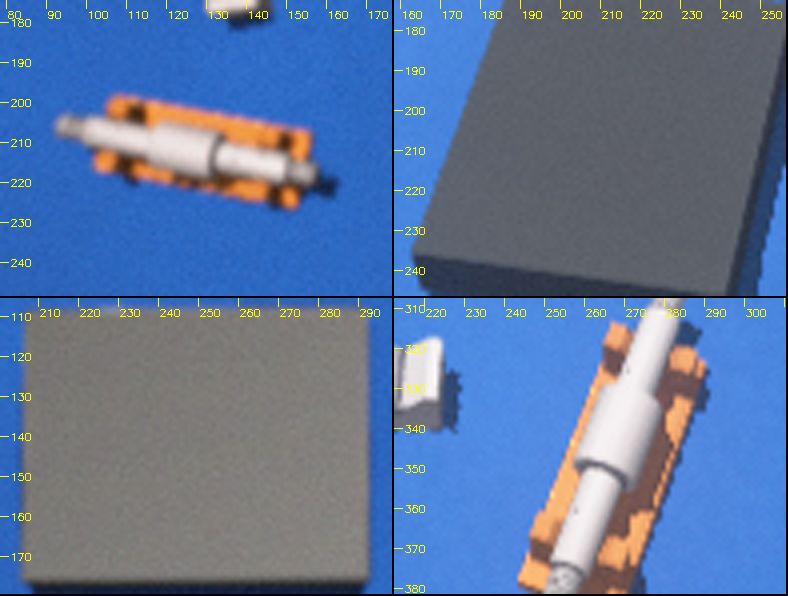

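```bash
cat > m3.py <<'E'
from fit import *
ims={n:cv2.imread(f"{n}0_raw.png") for n in("top","side")}
PT=[box(-100,100,-125,125,50,50)]
def mk(im):
    im=im.astype(float); v=im[:,:,2]; a=np.clip((v/np.maximum(im[:,:,0],1)-.45)/.3,0,1)
    t=np.median(v[130:160,220:280]) if im is not None and v[145,250]>100 else np.median(v[200:220,200:230])
    return a*np.clip((v-.6*t)/(.3*t),0,1)
for v,fr in((("top","side"),(0,1,2,3)),(("top",),(0,1,3)),(("side",),(0,1,3))):
    b=fit(ims,PT,[.586,-.005,0,.017],v,fr,mask=mk); print(v,b[0][:3].round(4),np.degrees(b[0][3]).round(2),b[1].round(1))
E
python3 m3.py
```

```text
('top', 'side') [ 0.5846 -0.0039 -0.0028] 0.87 117.0
('top',) [ 0.5855 -0.0033  0.    ] 0.85 74.4
('side',) [ 0.5831 -0.0028  0.    ] 0.81 42.0
```

```bash
cat > go.py <<'E'
import sys, numpy as np
# go.py cur|x,y,z,psi  x,y,z,psi ...  -> shares (x y z turn) per waypoint
def num(s): return [float(v) for v in s.split(",")]
if sys.argv[1]=="cur":
    from plant import r; s=r.get_state(); cur=[*s["tcp_pos"],s["eef_rot"][2]]
    print(np.round(s["tcp_pos"],4),s["eef_rot"].round(2),"w",round(s["gripper_width"],4),"t",s["time_s"],"F",s["contact_force"].round(1))
else: cur=num(sys.argv[1])
for a in sys.argv[2:]:
    t=num(a); d=np.array(t[:3])-cur[:3]; p=np.radians(cur[3]); X=np.array([np.cos(p),np.sin(p),0]); Y=np.array([np.sin(p),-np.cos(p),0])
    dp=(t[3]-cur[3]+180)%360-180
    print(a,"->",np.round([d@X/.5,d@Y/.5,-d[2]/.5,-np.radians(dp)/1.5],4)); cur=t
E
python3 go.py .175,-.652,.227,-165 .4,-.5,.227,-114 .6198,-.3355,.16,-63.2
```

```text
.4,-.5,.227,-114 -> [-0.5133  0.1772 -0.     -0.5934]
.6198,-.3355,.16,-63.2 -> [-0.4794 -0.2678  0.134  -0.5911]
```

play_rows(
  rows=[
    [[0.3,-0.065,0.022,0,-0.074],[0.3,-0.13,0.044,0,-0.148],[0.3,-0.195,0.066,0,-0.223],[0.3,-0.26,0.088,0,-0.297],[0.3,-0.325,0.11,0,-0.371],[0.3,-0.39,0.133,0,-0.445],[0.3,-0.45,0.155,0,-0.52],[0.3,-0.5133,0.1772,0,-0.5934]],
  ],
  squeeze=25,
)

```text
time_s: 0.77
tcp_pos: [0.4006, -0.4986, 0.2262]
eef_rot: [180.0, 0.0, -113.7]
contact_force: [0.4, 0.1, -0.6]
gripper_width: 0.0614
gripper_force: 0.0
```

play_rows(
  rows=[
    [[0.3,-0.06,-0.033,0.017,-0.074],[0.3,-0.12,-0.067,0.034,-0.148],[0.3,-0.18,-0.1,0.05,-0.222],[0.3,-0.24,-0.134,0.067,-0.296],[0.3,-0.3,-0.167,0.084,-0.37],[0.3,-0.36,-0.2,0.1,-0.444],[0.3,-0.42,-0.234,0.117,-0.518],[0.3,-0.4794,-0.2678,0.134,-0.5911]],
  ],
)

```text
time_s: 1.43
tcp_pos: [0.6205, -0.3341, 0.1588]
eef_rot: [180.0, 0.0, -62.9]
contact_force: [-0.5, -0.7, 0.2]
gripper_width: 0.061
gripper_force: 0.0
```

play_rows(
  rows=[
    [[0.3,0,0,0,0],[0.3,0,0,0,0],[0.3,0,0,0,0],[0.3,0,0,0,0],[0.3,0,0,0,0],[0.3,0,0,0,0],[0.3,0,0,0,0],[0.3,0,0,0,0]],
  ],
)

```text
time_s: 2.1
tcp_pos: [0.6192, -0.336, 0.16]
eef_rot: [-180.0, -0.0, -63.3]
contact_force: [0.8, 0.4, -0.9]
gripper_width: 0.0614
gripper_force: 0.0
```

```bash
python3 go.py cur .6198,-.3355,.007,-63.2
python3 - <<'E'
from plant import r; import cv2
from mos import mosaic
t=r.capture("top")[:,:,::-1]; s=r.capture("side")[:,:,::-1]
cv2.imwrite("t1.png",t); cv2.imwrite("s1.png",s)
mosaic([(t,364,133),(s,230,115)],"pics/m3.png",s=5,cw=78,ch=90)
for _ in range(3): print(r.get_state()["tcp_pos"].round(4))
E
```

```text
[ 0.6192 -0.336   0.16  ] [-1.7997e+02 -2.0000e-02 -6.3260e+01] w 0.0614 t 2.1 F [ 0.8  0.4 -0.9]
.6198,-.3355,.007,-63.2 -> [-3.000e-04 -1.600e-03  3.059e-01 -6.000e-04]
[ 0.6193 -0.3357  0.1598]
[ 0.6193 -0.3357  0.1598]
[ 0.6193 -0.3357  0.1598]
```

View pics/m3.png

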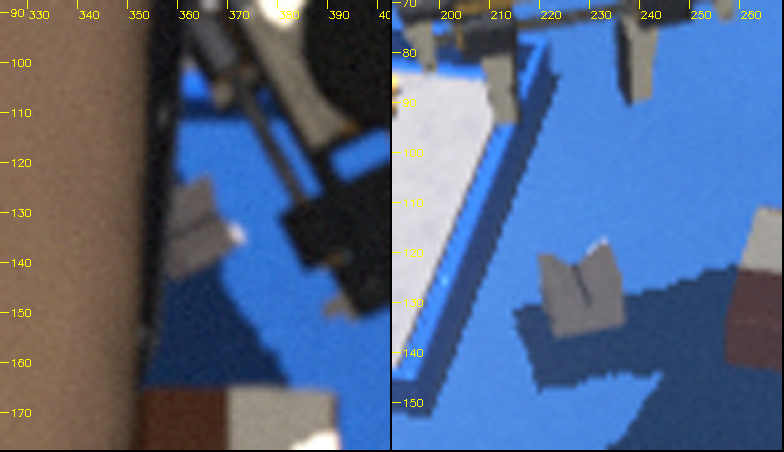

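```bash
python3 -c "
from fit import *
print(proj('side',np.array([[.6195,-.3357,.16],[.6195,-.3357,.0]])),proj('top',np.array([[.6195,-.3357,.16]])))
print([ray('top',u*.64,v*.64,.05).round(3) for u,v in((205,212),(582,270))])"
```

```text
[[225.7680637   90.74482495]
 [228.5002471  132.04181597]] [[377.87282897 119.98181547]]
[array([0.601, 0.341, 0.05 ]), array([ 0.499, -0.352,  0.05 ])]
```

play_rows(
  rows=[
    [[0.3,0,0,0.07,0],[0.3,0,0,0.14,0],[0.3,0,0,0.2,0],[0.3,0,0,0.25,0],[0.3,0,0,0.28,0],[0.3,0,0,0.3,0],[0.3,0,0,0.306,0],[0.3,0,0,0.306,0]],
  ],
)

```text
time_s: 2.87
tcp_pos: [0.6194, -0.3355, 0.0062]
eef_rot: [180.0, 0.0, -63.2]
contact_force: [-0.6, -0.3, -0.0]
gripper_width: 0.0613
gripper_force: 0.0
```

play_rows(
  rows=[
    [[0.45,0,0,0,0],[0.6,0,0,0,0],[0.7,0,0,0,0],[0.7,0,0,0,0],[0.7,0,0,0,0],[0.7,0,0,0,0],[0.7,0,0,0,0],[0.7,0,0,0,0]],
  ],
)

```text
time_s: 3.53
tcp_pos: [0.6203, -0.3357, 0.008]
eef_rot: [-179.9, -0.1, -63.2]
contact_force: [-1.2, 1.4, 6.0]
gripper_width: 0.0451
gripper_force: 24.9
```

```bash
python3 go.py cur .62,-.3357,.16,-63.2
```

```text
[ 0.6203 -0.3357  0.008 ] [-1.7992e+02 -9.0000e-02 -6.3180e+01] w 0.0451 t 3.5333 F [-1.2  1.4  6. ]
.62,-.3357,.16,-63.2 -> [-3.00e-04  6.00e-04 -3.04e-01  2.00e-04]
```

```bash
python3 go.py .6198,-.3355,.007,-63.2 .6198,-.3355,.13,-63.2 .5352,-.0527,.13,-89.17 .5352,-.0527,.0575,-89.17
```

```text
.6198,-.3355,.13,-63.2 -> [ 0.     0.    -0.246 -0.   ]
.5352,-.0527,.13,-89.17 -> [-0.5811 -0.104  -0.      0.3022]
.5352,-.0527,.0575,-89.17 -> [ 0.     0.     0.145 -0.   ]
```

play_rows(
  rows=[
    [[0.7,0,0,-0.02,0],[0.7,0,0,-0.06,0],[0.7,0,0,-0.11,0],[0.7,0,0,-0.16,0],[0.7,0,0,-0.2,0],[0.7,0,0,-0.23,0],[0.7,0,0,-0.246,0],[0.7,0,0,-0.246,0]],
  ],
)

```text
time_s: 4.2
tcp_pos: [0.6201, -0.3357, 0.1318]
eef_rot: [-179.9, -0.1, -63.2]
contact_force: [-0.1, -0.5, -3.4]
gripper_width: 0.0451
gripper_force: 25.0
```

play_rows(
  rows=[
    [[0.7,-0.06,-0.011,0,0.03],[0.7,-0.137,-0.025,0,0.07],[0.7,-0.214,-0.039,0,0.11],[0.7,-0.291,-0.053,0,0.15],[0.7,-0.37,-0.066,0,0.19],[0.7,-0.447,-0.08,0,0.23],[0.7,-0.524,-0.094,0,0.27],[0.7,-0.5811,-0.104,0,0.3022]],
  ],
)

```text
time_s: 4.87
tcp_pos: [0.5327, -0.0505, 0.1283]
eef_rot: [179.9, 0.0, -89.3]
contact_force: [0.6, 0.8, -3.1]
gripper_width: 0.0443
gripper_force: 24.9
```

play_rows(
  rows=[
    [[0.7,0,0,0,0],[0.7,0,0,0.01,0],[0.7,0,0,0.03,0],[0.7,0,0,0.06,0],[0.7,0,0,0.09,0],[0.7,0,0,0.115,0],[0.7,0,0,0.125,0],[0.7,0,0,0.125,0]],
  ],
)

```text
time_s: 5.53
tcp_pos: [0.5334, -0.054, 0.0645]
eef_rot: [179.7, -0.0, -89.3]
contact_force: [0.2, 0.4, -2.8]
gripper_width: 0.045
gripper_force: 25.0
```

```bash
python3 go.py cur .5352,-.0527,.0575,-89.17;  python3 - <<'E'
from plant import r; import cv2
from mos import mosaic
t=r.capture("top")[:,:,::-1]; s=r.capture("side")[:,:,::-1]
cv2.imwrite("t2.png",t); cv2.imwrite("s2.png",s)
mosaic([(t,268,160),(s,230,185)],"pics/m4.png",s=5,cw=78,ch=90)
E
```

```text
[ 0.5334 -0.054   0.0645] [ 1.7974e+02 -5.0000e-02 -8.9270e+01] w 0.045 t 5.5333 F [ 0.2  0.4 -2.8]
.5352,-.0527,.0575,-89.17 -> [-0.0026 -0.0036  0.0141 -0.0011]
```

View pics/m4.png

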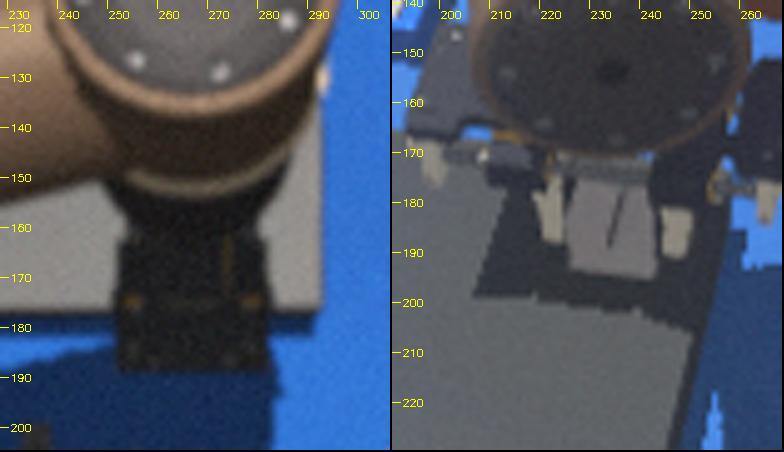

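play_rows(
  rows=[
    [[0.7,-0.001,-0.003,0.003,-0.001],[0.7,-0.002,-0.0036,0.006,-0.001],[0.7,-0.0026,-0.0036,0.009,-0.001],[0.7,-0.0026,-0.0036,0.011,-0.001],[0.7,-0.0026,-0.0036,0.0125,-0.001],[0.7,-0.0026,-0.0036,0.0135,-0.001],[0.7,-0.0026,-0.0036,0.0135,-0.001],[0.7,-0.0026,-0.0036,0.0135,-0.001]],
  ],
)

```text
time_s: 6.3
tcp_pos: [0.5367, -0.0513, 0.0604]
eef_rot: [-180.0, 0.0, -89.1]
contact_force: [-0.1, -0.3, -2.5]
gripper_width: 0.0448
gripper_force: 25.0
```

```bash
python3 go.py cur .5352,-.0527,.0575,-89.17
```

```text
[ 0.5367 -0.0513  0.0604] [-180.      0.    -89.08] w 0.0448 t 6.3 F [-0.1 -0.3 -2.5]
.5352,-.0527,.0575,-89.17 -> [0.0027 0.003  0.0057 0.001 ]
```

play_rows(
  rows=[
    [[0.7,0.0015,0.0015,0.001,0],[0.7,0.0027,0.003,0.002,0],[0.7,0.0027,0.003,0.003,0],[0.7,0.0027,0.003,0.004,0],[0.7,0.0027,0.003,0.005,0],[0.7,0.0027,0.003,0.006,0],[0.7,0.0027,0.003,0.0065,0],[0.7,0.0027,0.003,0.0065,0]],
  ],
)

```text
time_s: 6.97
tcp_pos: [0.5352, -0.0528, 0.058]
eef_rot: [-180.0, -0.0, -89.1]
contact_force: [-4.4, 0.5, 7.3]
gripper_width: 0.045
gripper_force: 24.9
```

```bash
python3 go.py cur .5352,-.0527,.0575,-89.17
```

```text
[ 0.5352 -0.0528  0.058 ] [-1.7999e+02 -1.0000e-02 -8.9060e+01] w 0.045 t 6.9667 F [-4.4  0.5  7.3]
.5352,-.0527,.0575,-89.17 -> [-0.0001 -0.      0.0009  0.0012]
```

```bash
python3 go.py .5352,-.0527,.0574,-89.17 .5352,-.0527,.16,-89.17 .52,.137,.16,-85.3 .503,.3268,.16,-81.4 .503,.3268,.007,-81.4
```

```text
.5352,-.0527,.16,-89.17 -> [ 0.      0.     -0.2052 -0.    ]
.52,.137,.16,-85.3 -> [-0.3798  0.0249 -0.     -0.045 ]
.503,.3268,.16,-81.4 -> [-0.3811  0.0028 -0.     -0.0454]
.503,.3268,.007,-81.4 -> [ 0.     0.     0.306 -0.   ]
```

play_rows(
  rows=[
    [[0.6,0,0,0,0],[0.3,0,0,0,0],[0.3,0,0,0,0],[0.3,0,0,-0.04,0],[0.3,0,0,-0.09,0],[0.3,0,0,-0.15,0],[0.3,0,0,-0.2,0],[0.3,0,0,-0.205,0]],
  ],
)

```text
time_s: 7.63
tcp_pos: [0.5382, -0.0525, 0.1647]
eef_rot: [-179.5, 0.0, -89.0]
contact_force: [1.3, -0.8, -0.1]
gripper_width: 0.0615
gripper_force: 0.0
```

play_rows(
  rows=[
    [[0.3,-0.06,0.004,0,-0.006],[0.3,-0.11,0.007,0,-0.012],[0.3,-0.16,0.01,0,-0.018],[0.3,-0.21,0.013,0,-0.024],[0.3,-0.26,0.016,0,-0.03],[0.3,-0.31,0.019,0,-0.036],[0.3,-0.36,0.022,0,-0.042],[0.3,-0.3798,0.0249,0,-0.045]],
  ],
)

```text
time_s: 8.3
tcp_pos: [0.5201, 0.1395, 0.1596]
eef_rot: [-179.9, 0.0, -85.1]
contact_force: [0.8, -0.4, 1.1]
gripper_width: 0.0612
gripper_force: 0.0
```

play_rows(
  rows=[
    [[0.3,-0.06,0.001,0,-0.006],[0.3,-0.12,0.001,0,-0.012],[0.3,-0.18,0.002,0,-0.018],[0.3,-0.24,0.002,0,-0.024],[0.3,-0.3,0.002,0,-0.03],[0.3,-0.35,0.002,0,-0.036],[0.3,-0.375,0.0028,0,-0.042],[0.3,-0.3811,0.0028,0,-0.0454]],
  ],
)

```text
time_s: 8.97
tcp_pos: [0.5023, 0.3285, 0.1591]
eef_rot: [-180.0, -0.0, -81.2]
contact_force: [0.2, 0.2, -0.7]
gripper_width: 0.0613
gripper_force: 0.0
```

play_rows(
  rows=[
    [[0.3,0,0,0.03,0],[0.3,0,0,0.09,0],[0.3,0,0,0.15,0],[0.3,0,0,0.21,0],[0.3,0,0,0.26,0],[0.3,0,0,0.29,0],[0.3,0,0,0.306,0],[0.3,0,0,0.306,0]],
  ],
)

```text
time_s: 9.63
tcp_pos: [0.5018, 0.3249, 0.0048]
eef_rot: [179.9, -0.1, -81.4]
contact_force: [0.1, -0.6, 0.4]
gripper_width: 0.0614
gripper_force: 0.0
```

play_rows(
  rows=[
    [[0.45,0,0,0,0],[0.6,0,0,0,0],[0.7,0,0,0,0],[0.7,0,0,0,0],[0.7,0,0,0,0],[0.7,0,0,0,0],[0.7,0,0,0,0],[0.7,0,0,0,0]],
  ],
)

```text
time_s: 10.3
tcp_pos: [0.5031, 0.3273, 0.008]
eef_rot: [-179.9, 0.1, -81.3]
contact_force: [-1.4, -2.1, 6.5]
gripper_width: 0.0449
gripper_force: 25.0
```

```bash
cat > m4.py <<'E'
from fit import *
import sys
ims={n:r.capture(n)[:,:,::-1] for n in("top","side")}
for n in ims: cv2.imwrite(f"{n}_{sys.argv[1]}.png",ims[n])
E
python3 m4.py a; python3 go.py cur
python3 - <<'E'
from fit import *
ims={n:cv2.imread(f"{n}_a.png") for n in("top","side")}
from mos import mosaic
mosaic([(ims["top"],270,160),(ims["side"],232,187)],"pics/m5.png",s=6,cw=66,ch=70)
E
```

```text
[0.5031 0.3273 0.008 ] [-1.799e+02  7.000e-02 -8.129e+01] w 0.0451 t 10.4 F [-1.  -1.1  6.1]
```

View pics/m5.png

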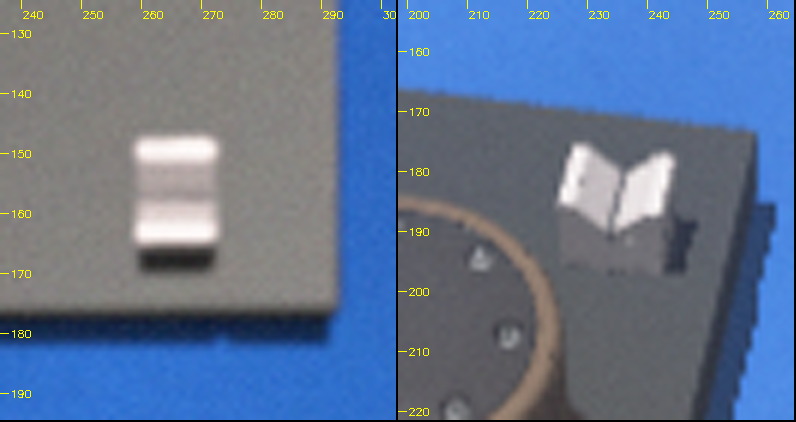

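```bash
python3 - <<'E'
from fit import *
c=ray("top",265.9,156.2,.09); R=np.array([[np.cos(.0145),np.sin(.0145)],[-np.sin(.0145),np.cos(.0145)]])
print(c,"plate frame (top cal .5855,-.0033):",R@(c[:2]-[.5855,-.0033]))
for z in(.05,): print(ray("top",292.8,165,z),ray("top",270,175,z), R@(ray("top",292.8,165,z)[:2]-[.5855,-.0033]),R@(ray("top",270,175,z)[:2]-[.5855,-.0033]))
E
python3 go.py .503,.3268,.007,-81.4 .503,.3268,.14,-81.4 .5338,.0453,.14,-89.17 .5338,.0453,.057,-89.17
```

```text
[ 0.53641511 -0.05134746  0.09      ] plate frame (top cal .5855,-.0033): [-0.0497764  -0.04733071]
[ 0.51936072 -0.12799222  0.05      ] [ 0.48995718 -0.06351453  0.05      ] [-0.0679403  -0.12372013] [-0.09640586 -0.05882288]
.503,.3268,.14,-81.4 -> [ 0.     0.    -0.266 -0.   ]
.5338,.0453,.14,-89.17 -> [ 0.5659  0.0233 -0.      0.0904]
.5338,.0453,.057,-89.17 -> [ 0.     0.     0.166 -0.   ]
```

play_rows(
  rows=[
    [[0.7,0,0,-0.02,0],[0.7,0,0,-0.06,0],[0.7,0,0,-0.11,0],[0.7,0,0,-0.16,0],[0.7,0,0,-0.21,0],[0.7,0,0,-0.245,0],[0.7,0,0,-0.266,0],[0.7,0,0,-0.266,0]],
  ],
)

```text
time_s: 11.07
tcp_pos: [0.5032, 0.3276, 0.1424]
eef_rot: [-179.8, 0.2, -81.3]
contact_force: [-1.0, 0.5, -2.3]
gripper_width: 0.0451
gripper_force: 25.0
```

play_rows(
  rows=[
    [[0.7,0.05,0.002,0,0.01],[0.7,0.125,0.005,0,0.02],[0.7,0.2,0.008,0,0.03],[0.7,0.28,0.012,0,0.045],[0.7,0.36,0.015,0,0.055],[0.7,0.44,0.018,0,0.07],[0.7,0.515,0.021,0,0.083],[0.7,0.5659,0.0233,0,0.0904]],
  ],
)

```text
time_s: 11.73
tcp_pos: [0.5322, 0.0421, 0.138]
eef_rot: [179.8, -0.0, -89.2]
contact_force: [1.0, 0.1, -3.2]
gripper_width: 0.0453
gripper_force: 25.0
```

play_rows(
  rows=[
    [[0.7,0,0,0,0],[0.7,0,0,0.01,0],[0.7,0,0,0.04,0],[0.7,0,0,0.08,0],[0.7,0,0,0.115,0],[0.7,0,0,0.14,0],[0.7,0,0,0.15,0],[0.7,0,0,0.152,0]],
  ],
)

```text
time_s: 12.4
tcp_pos: [0.5324, 0.0456, 0.0616]
eef_rot: [179.8, -0.1, -89.0]
contact_force: [0.1, -1.0, -1.8]
gripper_width: 0.0451
gripper_force: 25.0
```

play_rows(
  rows=[
    [[0.7,0,0,0.002,0],[0.7,0,0,0.004,0],[0.7,0,0,0.006,0],[0.7,0,0,0.008,0],[0.7,0,0,0.01,0],[0.7,0,0,0.012,0],[0.7,0,0,0.013,0],[0.7,0,0,0.013,0]],
  ],
)

```text
time_s: 13.07
tcp_pos: [0.5339, 0.0453, 0.058]
eef_rot: [-180.0, 0.0, -89.1]
contact_force: [-3.1, 0.0, 4.5]
gripper_width: 0.0448
gripper_force: 25.0
```

Down (force sign changed). Release, rise, and back off toward the spindle side for a look.

```bash
python3 go.py .5338,.0453,.0575,-89.17 .5338,.0453,.2,-89.17 .45,.2,.2,-95 .3778,.3472,.2,-100 .3778,.3472,.0266,-100
```

```text
.5338,.0453,.2,-89.17 -> [ 0.     0.    -0.285 -0.   ]
.45,.2,.2,-95 -> [-0.3118  0.1631 -0.      0.0678]
.3778,.3472,.2,-100 -> [-0.2807  0.1695 -0.      0.0582]
.3778,.3472,.0266,-100 -> [ 0.      0.      0.3468 -0.    ]
```

play_rows(
  rows=[
    [[0.6,0,0,0,0],[0.3,0,0,0,0],[0.3,0,0,0,0],[0.3,0,0,-0.06,0],[0.3,0,0,-0.13,0],[0.3,0,0,-0.2,0],[0.3,0,0,-0.27,0],[0.3,0,0,-0.285,0]],
  ],
)

```text
time_s: 13.73
tcp_pos: [0.5367, 0.0458, 0.206]
eef_rot: [-179.5, 0.1, -89.0]
contact_force: [1.2, 0.5, 0.4]
gripper_width: 0.0615
gripper_force: 0.0
```

play_rows(
  rows=[
    [[0.3,-0.045,0.023,0,0.01],[0.3,-0.09,0.047,0,0.02],[0.3,-0.135,0.07,0,0.03],[0.3,-0.18,0.094,0,0.04],[0.3,-0.225,0.117,0,0.05],[0.3,-0.27,0.14,0,0.06],[0.3,-0.3118,0.1631,0,0.0678],[0.3,-0.3118,0.1631,0,0.0678]],
  ],
)

```text
time_s: 14.4
tcp_pos: [0.4486, 0.2025, 0.1998]
eef_rot: [-180.0, 0.1, -94.8]
contact_force: [0.6, -0.5, 0.4]
gripper_width: 0.0613
gripper_force: 0.0
```

play_rows(
  rows=[
    [[0.3,-0.045,0.027,0,0.01],[0.3,-0.09,0.054,0,0.02],[0.3,-0.135,0.08,0,0.03],[0.3,-0.18,0.108,0,0.04],[0.3,-0.225,0.135,0,0.05],[0.3,-0.26,0.157,0,0.0582],[0.3,-0.2807,0.1695,0,0.0582],[0.3,-0.2807,0.1695,0,0.0582]],
  ],
)

```text
time_s: 15.07
tcp_pos: [0.3767, 0.3487, 0.1995]
eef_rot: [-180.0, 0.0, -99.8]
contact_force: [0.2, -0.1, -0.4]
gripper_width: 0.0611
gripper_force: 0.0
```

```bash
python3 m4.py b
cat > m5.py <<'E'
from fit import *
ims={n:cv2.imread(f"{n}_b.png") for n in("top","side")}
q=lambda n:proj(n,np.array([[.535,-.0035,.07],[.378,.347,.045]]))
from mos import mosaic
a,b=q("top"),q("side")
mosaic([(ims["top"],*a[0]),(ims["side"],*b[0]),(ims["top"],*a[1]),(ims["side"],*b[1])],"pics/m6.png",s=5,cw=78,ch=58)
E
python3 m5.py; python3 go.py cur
```

```text
[0.3772 0.3468 0.1994] [ 1.800e+02 -2.000e-02 -9.985e+01] w 0.0613 t 15.1667 F [ 0.3 -0.5  0.1]
```

View pics/m6.png

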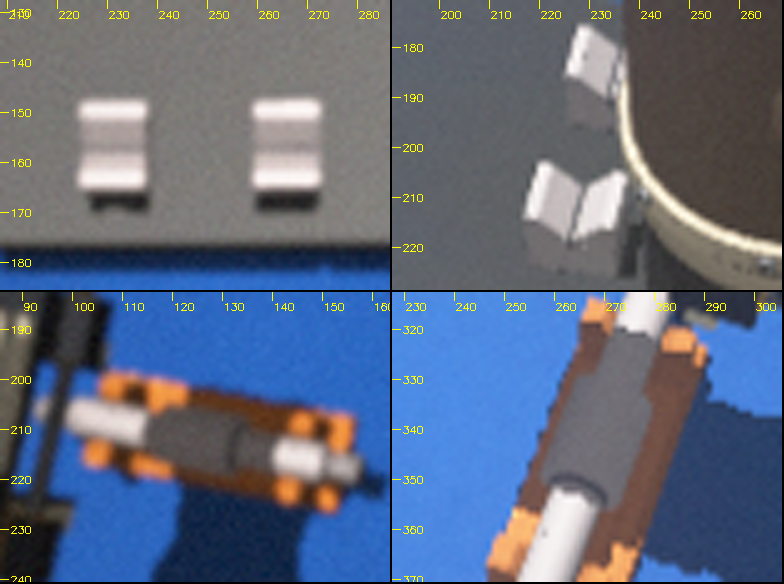

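```bash
cat > m6.py <<'E'
from fit import *
im=cv2.imread("top_b.png"); v=im[:,:,2].astype(float); print(np.median(v[150:160,240:255]),v[147:167,231].astype(int))
b=np.median(v[150:160,240:255]); VT=[box(-22.5,22.5,-17.5,17.5,40,40)]
mk=lambda i:np.clip((cv2.GaussianBlur(i[:,:,2].astype(float),(0,0),.5)-b-8)/22,0,1)
o=[]
for u in(231.1,265.9):
    g=ray("top",u,156.5,.09); p,c=fit({"top":im},VT,[g[0],g[1],.05,.0145],("top",),(0,1,3),pad=4,mask=mk)
    R=np.array([[np.cos(.0145),np.sin(.0145)],[-np.sin(.0145),np.cos(.0145)]]); print(g,p[:2].round(4),np.degrees(p[3]).round(2),c.round(1),"plate",(R@(p[:2]-[.5855,-.0033])*1e3).round(1)); o.append(p)
E
python3 m6.py
```

```text
125.0 [152 209 243 244 225 188 173 170 168 164 157 172 200 217 223 241 250 242
 188 103]
[0.53465215 0.04431996 0.09      ] [0.5361 0.0443] 1.81 34.9 plate [-48.7  48.3]
[ 0.53558075 -0.05135764  0.09      ] [ 0.5372 -0.052 ] 0.31 40.0 plate [-49. -48.]
```

play_rows(
  rows=[
    [[0.3,0,0,0.04,0],[0.3,0,0,0.1,0],[0.3,0,0,0.17,0],[0.3,0,0,0.24,0],[0.3,0,0,0.3,0],[0.3,0,0,0.33,0],[0.3,0,0,0.3468,0],[0.3,0,0,0.3468,0]],
  ],
  squeeze=35,
)

```text
time_s: 15.83
tcp_pos: [0.3772, 0.3452, 0.0246]
eef_rot: [179.9, -0.2, -100.0]
contact_force: [-0.5, -0.2, -0.1]
gripper_width: 0.0615
gripper_force: 0.0
```

play_rows(
  rows=[
    [[0.4,0,0,0,0],[0.5,0,0,0,0],[0.6,0,0,0,0],[0.75,0,0,0,0],[0.75,0,0,0,0],[0.75,0,0,0,0],[0.75,0,0,0,0],[0.75,0,0,0,0]],
  ],
)

```text
time_s: 16.5
tcp_pos: [0.3782, 0.3475, 0.0273]
eef_rot: [-179.9, 0.1, -99.9]
contact_force: [4.2, -3.4, 3.7]
gripper_width: 0.0352
gripper_force: 35.0
```

```bash
python3 go.py cur; python3 go.py .3778,.3472,.0266,-100 .3778,.3472,.18,-100 .45,.18,.18,-95 .5345,-.0037,.18,-89.17 .5345,-.0037,.085,-89.17
```

```text
[0.3782 0.3475 0.0273] [-1.7991e+02  1.0000e-01 -9.9880e+01] w 0.0352 t 16.5 F [ 4.2 -3.4  3.7]
.3778,.3472,.18,-100 -> [ 0.      0.     -0.3068 -0.    ]
.45,.18,.18,-95 -> [ 0.3042 -0.2003 -0.     -0.0582]
.5345,-.0037,.18,-89.17 -> [ 0.3513 -0.2004 -0.     -0.0678]
.5345,-.0037,.085,-89.17 -> [ 0.    0.    0.19 -0.  ]
```

play_rows(
  rows=[
    [[0.75,0,0,-0.015,0],[0.75,0,0,-0.05,0],[0.75,0,0,-0.1,0],[0.75,0,0,-0.16,0],[0.75,0,0,-0.22,0],[0.75,0,0,-0.27,0],[0.75,0,0,-0.3,0],[0.75,0,0,-0.3068,0]],
  ],
)

```text
time_s: 17.17
tcp_pos: [0.3775, 0.3478, 0.1828]
eef_rot: [-179.9, 0.3, -99.9]
contact_force: [0.0, 0.6, -4.2]
gripper_width: 0.0349
gripper_force: 35.0
```

play_rows(
  rows=[
    [[0.75,0.02,-0.013,0,-0.004],[0.75,0.06,-0.039,0,-0.012],[0.75,0.1,-0.065,0,-0.02],[0.75,0.145,-0.095,0,-0.028],[0.75,0.19,-0.125,0,-0.036],[0.75,0.23,-0.152,0,-0.044],[0.75,0.27,-0.178,0,-0.052],[0.75,0.3042,-0.2003,0,-0.0582]],
  ],
)

```text
time_s: 17.83
tcp_pos: [0.4488, 0.1779, 0.1782]
eef_rot: [179.9, -0.1, -94.9]
contact_force: [0.4, 0.7, -5.8]
gripper_width: 0.0355
gripper_force: 35.0
```

play_rows(
  rows=[
    [[0.75,0.05,-0.029,0,-0.01],[0.75,0.1,-0.057,0,-0.02],[0.75,0.15,-0.086,0,-0.03],[0.75,0.2,-0.114,0,-0.04],[0.75,0.25,-0.143,0,-0.05],[0.75,0.3,-0.171,0,-0.06],[0.75,0.335,-0.191,0,-0.065],[0.75,0.3513,-0.2004,0,-0.0678]],
  ],
)

```text
time_s: 18.5
tcp_pos: [0.5339, -0.006, 0.1779]
eef_rot: [179.8, -0.0, -89.2]
contact_force: [0.5, 0.1, -5.7]
gripper_width: 0.035
gripper_force: 35.0
```

play_rows(
  rows=[
    [[0.75,0,0,0.01,0],[0.75,0,0,0.03,0],[0.75,0,0,0.06,0],[0.75,0,0,0.1,0],[0.75,0,0,0.14,0],[0.75,0,0,0.17,0],[0.75,0,0,0.185,0],[0.75,0,0,0.19,0]],
  ],
)

```text
time_s: 19.17
tcp_pos: [0.5327, -0.0032, 0.0825]
eef_rot: [179.8, -0.0, -89.0]
contact_force: [-0.6, 0.5, -6.3]
gripper_width: 0.035
gripper_force: 35.0
```

```bash
python3 go.py cur; python3 m4.py c
python3 - <<'E'
from fit import *
from mos import mosaic
ims={n:cv2.imread(f"{n}_c.png") for n in("top","side")}
P=np.array([[.535,-.0035,.09]])
mosaic([(ims["top"],*proj("top",P)[0]),(ims["side"],*proj("side",P)[0])],"pics/m7.png",s=5,cw=78,ch=78)
E
```

```text
[ 0.5327 -0.0032  0.0825] [ 1.7979e+02 -4.0000e-02 -8.9050e+01] w 0.035 t 19.1667 F [-0.6  0.5 -6.3]
```

View pics/m7.png

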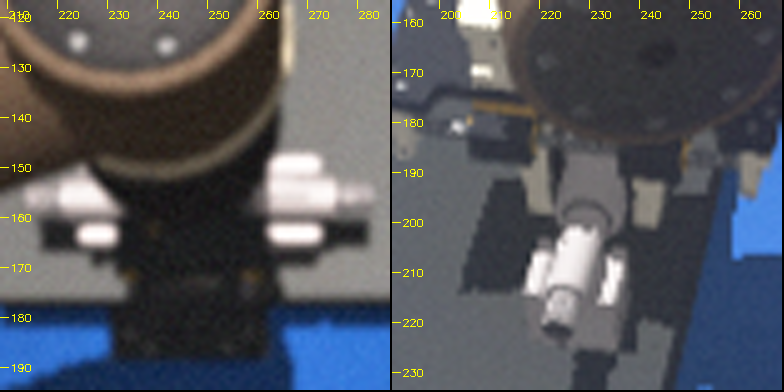

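play_rows(
  rows=[
    [[0.75,0,0,0.005,0],[0.75,0,0,0.01,0],[0.75,0,0,0.015,0],[0.75,0,0,0.019,0],[0.75,0,0,0.022,0],[0.75,0,0,0.025,0],[0.75,0,0,0.027,0],[0.75,0,0,0.027,0]],
  ],
)

```text
time_s: 19.93
tcp_pos: [0.5346, -0.0038, 0.0715]
eef_rot: [-180.0, -0.0, -89.1]
contact_force: [-2.0, -0.0, 0.3]
gripper_width: 0.0351
gripper_force: 35.0
```

```bash
python3 go.py cur
```

```text
[ 0.5346 -0.0038  0.0715] [-179.98   -0.    -89.09] w 0.0351 t 19.9333 F [-2.  -0.   0.3]
```

play_rows(
  rows=[
    [[0.65,0,0,0,0],[0.5,0,0,0,0],[0.3,0,0,0,0],[0.3,0,0,0,0],[0.3,0,0,0,0],[0.3,0,0,-0.03,0],[0.3,0,0,-0.08,0],[0.3,0,0,-0.13,0]],
  ],
)

```text
time_s: 20.6
tcp_pos: [0.534, -0.004, 0.1362]
eef_rot: [179.9, -0.0, -89.1]
contact_force: [0.8, -0.3, -1.2]
gripper_width: 0.0616
gripper_force: 0.0
```

```bash
python3 go.py cur; python3 go.py .5345,-.0037,.1365,-89.17 .5345,-.0037,.25,-89.17 .45,-.17,.25,-96 .3733,-.3358,.25,-102.6 .3733,-.3358,.136,-102.6
```

```text
[ 0.534  -0.004   0.1362] [ 1.7989e+02 -5.0000e-02 -8.9080e+01] w 0.0616 t 20.6 F [ 0.8 -0.3 -1.2]
.5345,-.0037,.25,-89.17 -> [ 0.     0.    -0.227 -0.   ]
.45,-.17,.25,-96 -> [ 0.3301  0.1738 -0.      0.0795]
.3733,-.3358,.25,-102.6 -> [ 0.3458  0.1179 -0.      0.0768]
.3733,-.3358,.136,-102.6 -> [ 0.     0.     0.228 -0.   ]
```

play_rows(
  rows=[
    [[0.3,0,0,-0.06,0],[0.3,0,0,-0.13,0],[0.3,0,0,-0.2,0],[0.3,0,0,-0.227,0],[0.3,0.07,0.037,-0.227,0.017],[0.3,0.14,0.074,-0.227,0.034],[0.3,0.21,0.11,-0.227,0.051],[0.3,0.28,0.147,-0.227,0.068]],
  ],
)

```text
time_s: 21.27
tcp_pos: [0.4624, -0.1459, 0.2499]
eef_rot: [-179.9, 0.0, -94.9]
contact_force: [0.3, -0.2, 0.5]
gripper_width: 0.0611
gripper_force: 0.0
```

```bash
python3 - <<'E'
import numpy as np
p=np.radians(-89.17);X=np.array([np.cos(p),np.sin(p)]);Y=np.array([np.sin(p),-np.cos(p)])
print(np.array([.5345,-.0037])+.14*X+.0735*Y, -89.17-np.degrees(.068*1.5))
E
python3 go.py .463,-.1448,.25,-95.01 .3733,-.3358,.25,-102.6
```

```text
[ 0.46303571 -0.14475001] -95.0141695103344
.3733,-.3358,.25,-102.6 -> [ 0.3962  0.1454 -0.      0.0883]
```

play_rows(
  rows=[
    [[0.4,0.07,0.0257,0,0.016],[0.4,0.14,0.0514,0,0.032],[0.4,0.2,0.0734,0,0.045],[0.4,0.26,0.0954,0,0.058],[0.4,0.32,0.1174,0,0.071],[0.4,0.37,0.1358,0,0.083],[0.4,0.3962,0.1454,0,0.0883],[0.4,0.3962,0.1454,0,0.0883]],
  ],
)

```text
time_s: 21.93
tcp_pos: [0.3725, -0.3381, 0.2495]
eef_rot: [180.0, -0.0, -102.7]
contact_force: [-0.3, -0.3, -0.4]
gripper_width: 0.0522
gripper_force: 0.0
```

```bash
python3 go.py cur; python3 m4.py d
python3 - <<'E'
from fit import *
from mos import mosaic
ims={n:cv2.imread(f"{n}_d.png") for n in("top","side")}
P=np.array([[.535,-.0035,.09],[.3733,-.3358,.18]]); print(proj("side",np.array([[.3733,-.3358,.25],[.3733,-.3358,.185]])),proj("top",P[1:]))
mosaic([(ims["top"],*proj("top",P)[0]),(ims["side"],*proj("side",P)[0]),(ims["top"],*proj("top",P)[1]),(ims["side"],*proj("side",P)[1])],"pics/m8.png",s=5,cw=78,ch=58)
E
```

```text
[ 0.3725 -0.3381  0.2495] [ 1.7998e+02 -2.0000e-02 -1.0271e+02] w 0.0522 t 21.9333 F [-0.3 -0.3 -0.4]
[[312.48463345  73.58469493]
 [310.55078716  93.09011625]] [[382.44287611 216.75357195]]
```

View pics/m8.png

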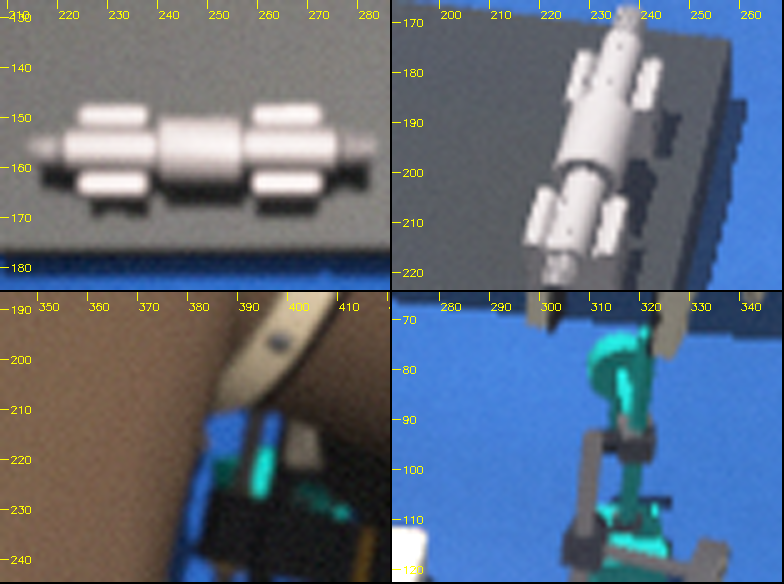

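play_rows(
  rows=[
    [[0.4,0,0,0.03,0],[0.4,0,0,0.06,0],[0.4,0,0,0.1,0],[0.4,0,0,0.14,0],[0.4,0,0,0.18,0],[0.4,0,0,0.21,0],[0.4,0,0,0.228,0],[0.4,0,0,0.228,0]],
  ],
  squeeze=45,
)

```text
time_s: 22.7
tcp_pos: [0.3732, -0.3348, 0.1339]
eef_rot: [179.8, 0.0, -102.5]
contact_force: [-0.3, -0.0, -0.5]
gripper_width: 0.0523
gripper_force: 0.0
```

play_rows(
  rows=[
    [[0.5,0,0,0,0],[0.6,0,0,0,0],[0.7,0,0,0,0],[0.8,0,0,0,0],[0.9,0,0,0,0],[1,0,0,0,0],[1,0,0,0,0],[1,0,0,0,0]],
  ],
)

```text
time_s: 23.37
tcp_pos: [0.3735, -0.3361, 0.1358]
eef_rot: [180.0, -0.0, -102.5]
contact_force: [-2.0, 0.6, 3.0]
gripper_width: 0.0113
gripper_force: 45.0
```

```bash
python3 go.py cur; python3 m4.py e
python3 - <<'E'
from fit import *
from mos import mosaic
ims={n:cv2.imread(f"{n}_e.png") for n in("top","side")}
P=np.array([[.3733,-.3358,.09]])
mosaic([(ims["top"],*proj("top",P)[0]),(ims["side"],*proj("side",P)[0])],"pics/m9.png",s=5,cw=78,ch=90)
E
```

```text
[ 0.3735 -0.3361  0.1358] [ 1.7999e+02 -1.0000e-02 -1.0252e+02] w 0.0113 t 23.3667 F [-2.   0.6  3. ]
```

View pics/m9.png

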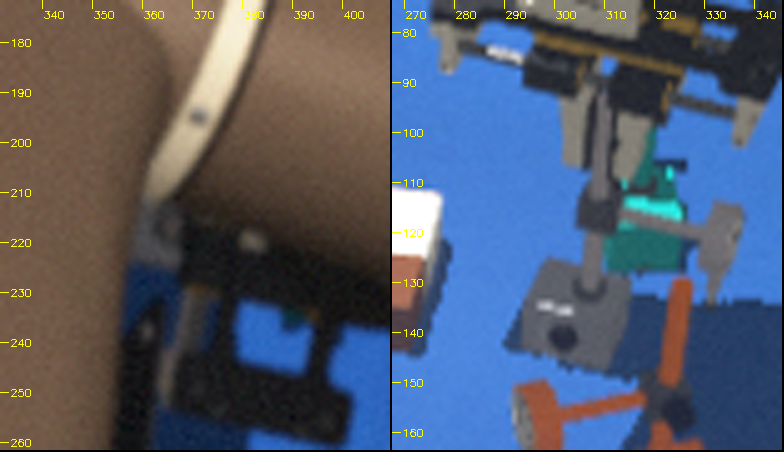

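```bash
python3 go.py .3733,-.3358,.136,-102.6 .3733,-.3358,.26,-102.6 .58,-.28,.26,-96 .6095,-.0026,.26,-89.17 .6095,-.0026,.2,-89.17; python3 -c "
from fit import *
print(ray('top',313,238,.185),ray('top',395,226,.04))"
```

```text
.3733,-.3358,.26,-102.6 -> [ 0.     0.    -0.248 -0.   ]
.58,-.28,.26,-96 -> [-0.1991 -0.3791 -0.     -0.0768]
.6095,-.0026,.26,-89.17 -> [-0.5579 -0.0007 -0.     -0.0795]
.6095,-.0026,.2,-89.17 -> [ 0.    0.    0.12 -0.  ]
[ 0.31979556 -0.16747959  0.185     ] [ 0.35112472 -0.41512729  0.04      ]
```

play_rows(
  rows=[
    [[1,0,0,-0.01,0],[1,0,0,-0.03,0],[1,0,0,-0.07,0],[1,0,0,-0.12,0],[1,0,0,-0.17,0],[1,0,0,-0.21,0],[1,0,0,-0.238,0],[1,0,0,-0.248,0]],
  ],
)

```text
time_s: 24.13
tcp_pos: [0.3745, -0.3364, 0.2623]
eef_rot: [-179.8, -0.0, -102.5]
contact_force: [2.0, -0.3, -5.4]
gripper_width: 0.0112
gripper_force: 45.0
```

play_rows(
  rows=[
    [[1,-0.01,-0.019,0,-0.004],[1,-0.03,-0.057,0,-0.012],[1,-0.065,-0.124,0,-0.025],[1,-0.1,-0.19,0,-0.04],[1,-0.135,-0.257,0,-0.052],[1,-0.165,-0.314,0,-0.064],[1,-0.188,-0.358,0,-0.073],[1,-0.1991,-0.3791,0,-0.0768]],
  ],
)

```text
time_s: 24.8
tcp_pos: [0.5837, -0.2779, 0.2566]
eef_rot: [179.9, 0.0, -95.8]
contact_force: [0.4, -0.4, -6.0]
gripper_width: 0.0112
gripper_force: 45.0
```

play_rows(
  rows=[
    [[1,-0.01,0,0,-0.002],[1,-0.03,0,0,-0.005],[1,-0.065,0,0,-0.01],[1,-0.105,0,0,-0.015],[1,-0.145,0,0,-0.02],[1,-0.19,0,0,-0.027],[1,-0.235,0,0,-0.034],[1,-0.28,0,0,-0.04]],
  ],
)

```text
time_s: 25.47
tcp_pos: [0.5936, -0.1394, 0.2593]
eef_rot: [180.0, 0.0, -92.5]
contact_force: [0.6, -0.3, -5.3]
gripper_width: 0.0111
gripper_force: 45.0
```

play_rows(
  rows=[
    [[1,-0.044,0,0,-0.006],[1,-0.09,0,0,-0.012],[1,-0.135,0,0,-0.018],[1,-0.175,0,0,-0.024],[1,-0.215,0,0,-0.03],[1,-0.25,0,0,-0.035],[1,-0.27,0,0,-0.038],[1,-0.277,0,0,-0.0395]],
  ],
)

```text
time_s: 26.13
tcp_pos: [0.6, -0.0008, 0.2594]
eef_rot: [180.0, 0.0, -89.0]
contact_force: [0.0, -0.1, -5.7]
gripper_width: 0.0112
gripper_force: 45.0
```

```bash
python3 go.py cur .6095,-.0026,.26,-89.17
```

```text
[ 0.6    -0.0008  0.2594] [ 1.7998e+02  2.0000e-02 -8.9000e+01] w 0.0112 t 26.1333 F [ 0.  -0.1 -5.7]
.6095,-.0026,.26,-89.17 -> [ 0.0039 -0.0189 -0.0011  0.002 ]
```

```bash
python3 go.py .6008,-.0024,.26,-89.17 .6095,-.0026,.21,-89.17 .6095,-.0026,.187,-89.17
```

```text
.6095,-.0026,.21,-89.17 -> [ 0.0007 -0.0174  0.1    -0.    ]
.6095,-.0026,.187,-89.17 -> [ 0.     0.     0.046 -0.   ]
```

play_rows(
  rows=[
    [[1,0,-0.004,0.005,0],[1,0,-0.01,0.015,0],[1,0,-0.0174,0.03,0],[1,0,-0.0174,0.05,0],[1,0,-0.0174,0.07,0],[1,0,-0.0174,0.09,0],[1,0,-0.0174,0.1,0],[1,0,-0.0174,0.1,0]],
  ],
)

```text
time_s: 26.8
tcp_pos: [0.6084, -0.0025, 0.2073]
eef_rot: [179.8, -0.0, -89.1]
contact_force: [-0.4, 0.4, -5.0]
gripper_width: 0.011
gripper_force: 45.0
```

play_rows(
  rows=[
    [[1,0,0,0,0],[1,0,0,0,0],[1,0,0,0,0],[1,0,0,0,0],[1,0,0,0,0],[1,0,0,0,0],[1,0,0,0,0],[1,0,0,0,0]],
  ],
)

```text
time_s: 27.47
tcp_pos: [0.6095, -0.0021, 0.2096]
eef_rot: [-180.0, 0.0, -89.1]
contact_force: [-0.5, -0.0, -5.3]
gripper_width: 0.0114
gripper_force: 45.0
```

```bash
python3 go.py cur; python3 m4.py f
python3 - <<'E'
from fit import *
from mos import mosaic
ims={n:cv2.imread(f"{n}_f.png") for n in("top","side")}
P=np.array([[.56,-.0035,.13],[.5345,-.0037,.1266],[.5345,-.0037,.1076]]); print([proj(n,P[1:]).round(1) for n in("top","side")])
mosaic([(ims["top"],*proj("top",P)[0]),(ims["side"],*proj("side",P)[0])],"pics/m10.png",s=6,cw=66,ch=90)
E
```

```text
[ 0.6095 -0.0021  0.2096] [-179.99    0.    -89.08] w 0.0114 t 27.4667 F [-0.5 -0.  -5.3]
[array([[247.9, 154.2],
       [248.2, 155.5]]), array([[229.9, 185.7],
       [230.3, 190.7]])]
```

View pics/m10.png

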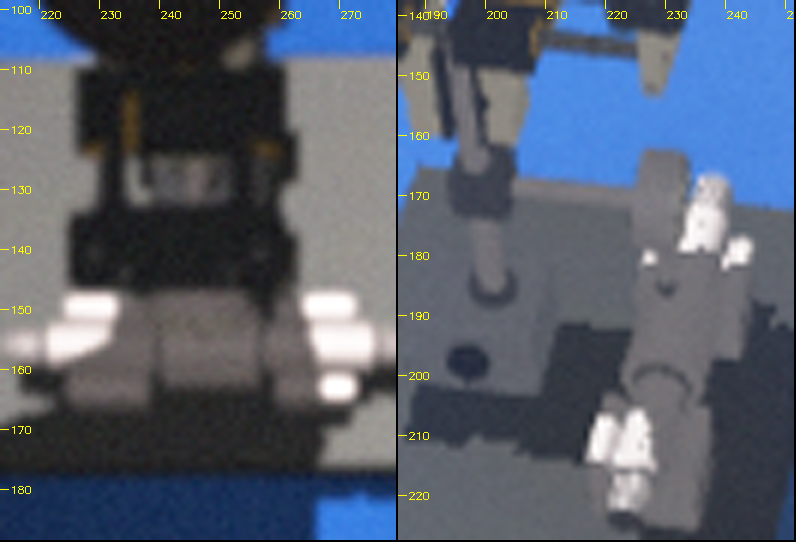

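play_rows(
  rows=[
    [[1,0,0,0.008,0],[1,0,0,0.016,0],[1,0,0,0.024,0],[1,0,0,0.031,0],[1,0,0,0.037,0],[1,0,0,0.041,0],[1,0,0,0.043,0],[1,0,0,0.044,0]],
  ],
)

```text
time_s: 28.23
tcp_pos: [0.6093, -0.0022, 0.1874]
eef_rot: [180.0, -0.0, -89.1]
contact_force: [-0.4, 0.1, -4.3]
gripper_width: 0.0113
gripper_force: 45.0
```

play_rows(
  rows=[
    [[1,0,0,0.0005,0],[1,0,0,0.001,0],[1,0,0,0.0015,0],[1,0,0,0.002,0],[1,0,0,0.0025,0],[1,0,0,0.003,0],[1,0,0,0.003,0],[1,0,0,0.003,0]],
  ],
)

```text
time_s: 28.9
tcp_pos: [0.6095, -0.0021, 0.1861]
eef_rot: [-180.0, -0.0, -89.1]
contact_force: [-0.6, -0.7, -4.0]
gripper_width: 0.0111
gripper_force: 45.0
```

```bash
python3 go.py cur
```

```text
[ 0.6095 -0.0021  0.1861] [-180.     -0.    -89.08] w 0.0111 t 28.9 F [-0.6 -0.7 -4. ]
```

play_rows(
  rows=[
    [[1,0,0,0.0004,0],[1,0,0,0.0008,0],[1,0,0,0.0012,0],[1,0,0,0.0016,0],[1,0,0,0.002,0],[1,0,0,0.002,0],[1,0,0,0.002,0],[1,0,0,0.002,0]],
  ],
)

```text
time_s: 29.57
tcp_pos: [0.6097, -0.0022, 0.1858]
eef_rot: [-179.9, -0.0, -89.1]
contact_force: [-4.0, 0.1, 5.7]
gripper_width: 0.0112
gripper_force: 45.0
```

play_rows(
  rows=[
    [[0.85,0,0,0,0],[0.7,0,0,0,0],[0.5,0,0,0,0],[0.4,0,0,0,0],[0.4,0,0,0,0],[0.4,0,0,0,0],[0.4,0,0,-0.03,0],[0.4,0,0,-0.06,0]],
  ],
)

```text
time_s: 30.23
tcp_pos: [0.6089, -0.0023, 0.2144]
eef_rot: [179.9, -0.0, -89.1]
contact_force: [0.7, 0.5, 1.0]
gripper_width: 0.0509
gripper_force: 0.0
```

play_rows(
  rows=[
    [[0.4,0,0,-0.06,0],[0.4,0,0,-0.12,0],[0.4,0,0,-0.15,0],[0.4,0.05,0,-0.18,0],[0.4,0.12,0,-0.2,0],[0.4,0.2,0,-0.2,0],[0.4,0.28,0,-0.2,0],[0.4,0.36,0,-0.2,0]],
  ],
)

```text
time_s: 30.9
tcp_pos: [0.6123, -0.1835, 0.3155]
eef_rot: [-179.9, 0.0, -89.0]
contact_force: [0.9, 1.0, -0.1]
gripper_width: 0.0526
gripper_force: 0.0
```

play_rows(
  rows=[
    [[0.4,0.06,0,0,0],[0.4,0.12,0,0,0],[0.4,0.18,0,0,0],[0.4,0.24,0,0,0],[0.4,0.3,0,0,0],[0.4,0.34,0,0,0],[0.4,0.36,0,0,0],[0.4,0.36,0,0,0]],
  ],
)

```text
time_s: 31.57
tcp_pos: [0.6148, -0.3642, 0.314]
eef_rot: [179.9, 0.0, -89.2]
contact_force: [-0.4, 0.3, -0.7]
gripper_width: 0.0525
gripper_force: 0.0
```

```bash
python3 go.py cur; python3 m4.py g
python3 - <<'E'
from fit import *
from mos import mosaic
ims={n:cv2.imread(f"{n}_g.png") for n in("top","side")}
P=np.array([[.58,-.0035,.12]])
mosaic([(ims["top"],*proj("top",P)[0]),(ims["side"],*proj("side",P)[0])],"pics/m11.png",s=5,cw=79,ch=100)
for v,fr in((("top","side"),(0,1,3)),(("top",),(0,1,3)),(("side",),(0,1,3))): pass
E
```

```text
[ 0.6148 -0.3642  0.314 ] [ 1.7993e+02  1.0000e-02 -8.9220e+01] w 0.0525 t 31.5667 F [-0.4  0.3 -0.7]
```

View pics/m11.png

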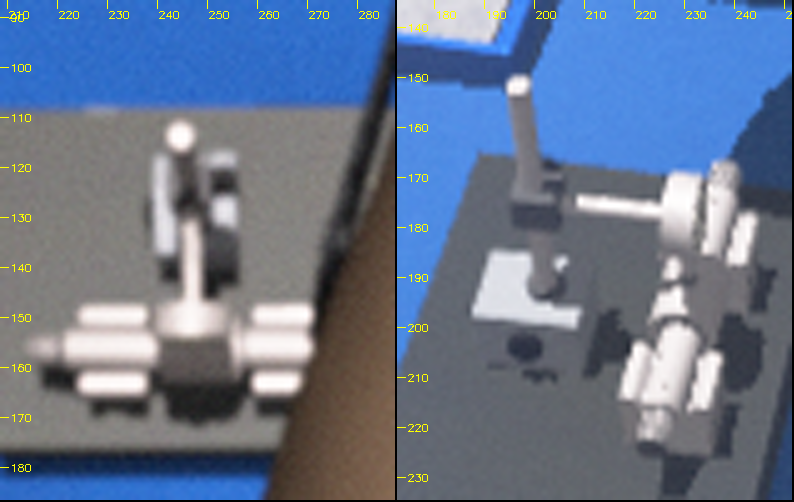

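Run:
```python
from fit import *
d=ray("top",246.7,150,.16); p=ray("top",244.4,114,.235); print(d,p)
R=np.array([[np.cos(.0145),np.sin(.0145)],[-np.sin(.0145),np.cos(.0145)]])
print([(R@(q[:2]-[.5855,-.0033])*1e3).round(1) for q in(d,p)])
ims={n:cv2.imread(f"{n}_g.png") for n in("top","side")}
# expected pixel positions for the ideal pose
c,s=np.cos(.0145),np.sin(.0145)
G=np.array([[0,0,.235],[-.084,0,.156],[-.066,-.021,.156],[-.066,.021,.156],[.035,.023,.09],[-.021,.023,.09],[.035,-.023,.09],[-.021,-.023,.09]])
W=G@np.array([[c,s,0],[-s,c,0],[0,0,1]])+[.6095,-.0025,0]
print("top",proj("top",W).round(1).tolist()); print("side",proj("side",W).round(1).tolist())
```

```text
[ 0.53872174 -0.00240081  0.16      ] [6.09570153e-01 1.85615262e-04 2.35000000e-01]
[array([-46.8,   1.6]), array([24.1,  3.1])]
top [[245.5, 114.0], [247.2, 155.4], [255.4, 148.4], [239.1, 148.5], [240.3, 117.7], [240.2, 137.5], [256.9, 117.6], [256.9, 137.4]]
side [[196.3, 151.0], [232.9, 178.2], [227.5, 171.2], [223.9, 183.6], [186.5, 196.7], [207.9, 199.4], [191.1, 183.5], [212.0, 186.1]]
```

```bash
python3 -c "
from plant import r
print(r.close_job())"
```

```text
the job is handed in; nothing more can be done
None
```

The job is handed in at about 32 s: the V-blocks, spindle and gauge are set up on the plate as asked. The last pictures show the spindle lying in both V's and the gauge standing square to it to about 1°, with its plunger over the land (no reading of plunger travel was available).

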